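# Slide the cutting board out over the scrap pan

## Robot

A 6-joint arm with a two-finger parallel gripper is mounted at the origin on the work surface. World frame = base frame: x ahead of the robot, y to its left, z up, the work surface at z = 0. Lengths are in m, angles in rad, forces in N, time in s.
With the tool pointing down it reaches from about 0.275 to 1 m from the base axis. Payload 8.4 kg.
Tool frame: the origin (TCP) lies on the mounting face of the last link; the fingertips stand 173 mm ahead of it and the grasp point (between the pads) lies 155 mm ahead of it; z points along the fingers, y is the direction in which the jaws open and shut (so a half turn about z gives the same grasp; the last joint's range is limited). The gripper opens to 85 mm and grips with 20 to 120 N. Pads are 22 mm wide; open, the fingers measure 114 mm over their backs; the gripper's body (76 mm by 85 mm) begins 54 mm behind the grasp point. The pads swing forward as they close: fully open they stand 13 mm farther back than shut.
Start: joints at [-1.341, 0.353, 1.633, -0, 1.155, -0.002], TCP at [0.144, -0.608, 0.405] pointing down, gripper open.
Joint ranges: [-2.63, 2.63], [-0.92, 2.1], [0.06, 2.66], [-1.3, 4.44], [0, 2.69], [-3.02, 3.02]. Speed limits (rad/s): [2.22, 2.22, 2.79, 3.14, 3.14, 3.14].

## Interface

Orientations are given as a 3x3 rotation matrix whose columns are the frame's x, y, z axes.
In Python, from station import ctrl gives the robot as it stands. The module is installed in compiled form; this text tells all that it offers.
- The arm moves only by the shell command python3 -m handwheel 'ROWS'. ROWS is JSON, one flat list of numbers, 7 for each row, row after row: the shift along the tool's x, y, z in mm, then the turn, a rotation vector about the tool's x, y, z in rad, then the finger opening in mm, from 0 to 85.4. In form: [dx, dy, dz, rx, ry, rz, gripper, dx, dy, dz, rx, ry, rz, gripper, ...]. A call has 1 to 10 rows; each row is the pose to reach, as a shift and turn from the pose commanded when the call began, along the tool's axes at that moment; what a row does not reach only later rows make up. A row lasts 1/8 s, in which the tool goes at most 62.5 mm and 10.7 degrees, less where a joint would pass 70% of its speed; a pose out of reach is approached as far as the arm can. A call with a gripper value outside its range is refused whole. The fingers move at their own pace and stop on an object; the grip force is fixed at half the most. Time passes only in rows, so rows that repeat a pose let the fingers close. It gives the time, the measured TCP pose, the force and the opening at its end, in the units of the state.
- ctrl.read_state(): the state, without advancing time (a new reading comes with each control period).
- ctrl.camera(name): name is "scene" or "top" or "wrist"; returns the picture (384x512x3 uint8, blue, green, red); there is no depth.
- ctrl.calibration(name): a dict with "fx", "fy", "cx", "cy" (pixels), "R" (3x3) and "t" (3): a world point X has camera coordinates R X + t. Camera axes: x right, y down, z forward; pixel columns grow to the right and rows downward; lengths in m; the calibration is good to about 2 mm. A picture is of the moment at which its call begins: read the wrist's pose just before it. calibration takes no time and is no camera call; for the wrist camera it gives the pose at the moment of the call.
- ctrl.hand_in(): hands the job in, once; it reports no verdict.
Trained networks look in the newest picture that a camera, given by its name, has taken for a name from the list of things; names that differ only in an ending like _2 or _b are one class to them, and where a whole thing is asked for, a point or a joint stands for the part that bears it (a point fixed in the world has none). Each returns a list of dicts, best first, with "conf" (0 to 1); they miss things now and then, are a little off and sometimes report something else, mostly with a low value. They report only what shows in the picture. A call takes as long as a camera call. They do not tell look-alikes from the thing itself.
- ctrl.look_for(name, camera): "point" ([column, row] in pixels, amid what is visible of it).
- ctrl.tip_of(name, camera): "point" ([column, row] in pixels: a listed point, or the origin of a listed thing).
The state is a dict: "t": time; "qpos": joint angles; "qd": joint speeds; "tau": joint torques, N m; "ee_pos": TCP position; "ee_rot": TCP orientation; "contact_force": force on the tool from outside, world axes, zero at the start; "ft_torque": the same for the moment, N m; "gripper_width": opening from 0.0 (shut) to 1.0 (fully open).
Only numpy, scipy, OpenCV 4.12 (cv2) and the standard library are available. Lean on these libraries where they do the work, as an engineer would, in place of code of your own. Each camera call takes 0.05 s, during which the arm holds its last target. There are 200 camera calls.

## Task

Get the thin blue cutting board ready for scraping: push it with the fingertips across the wooden block, towards the long edge where the scrap pan stands, until its far end hangs over and the white line across the board lies along that edge of the block. Only slide it, never lift or tip it; leave all the other things where they stand, and take the hand away at the end.

Things in the scene. Friction and masses are not known exactly. Their poses are not given: they have to be found in the camera images.
- block: heavy maple block fixed on the table, 280 mm (its x) by 440 mm (its y), 50 mm high, flat bare top at z = 0.05; origin at the centre of its underside; its x axis points away from the robot's side, square to the long far edge below which the pan stands; its y axis runs along that edge
- edge_mid (a point): the middle of the block's upper far edge (the edge that the line must lie along), at block x = +140 mm, height 50 mm; axes as the block's: x outward, y along the edge
- board: thin loose flat blue plastic board lying on the block, 160 (its x) by 140 (its y) by 8 mm, about 0.2 kg; origin at the centre of its underside; the +x end is to hang over, the -x end (dark strip on top) faces the robot's side. A white line 5 mm wide crosses its top at x = +30 mm, 50 mm from the +x end. Starts up to 0.3 rad askew of the block, the line's middle 50 to 85 mm short of the edge
- line_left (a point): point on the white line on the board's top face, 5 mm from its +y end (board x = 30, y = +65 mm, 8 mm above the underside)
- line_right (a point): point on the white line on the board's top face, 5 mm from its -y end (board x = 30, y = -65 mm, 8 mm above the underside)
- pan: shallow open aluminium scrap pan, 120 by 240 mm, 32 mm high, loose on the table just beyond the block's far edge and lower than its top; origin at the centre of its underside; must not be moved
- tub_a: lidded round deli tub, 110 mm across, 70 mm tall, yellow contents, white lid, standing on the table beside the block; origin at the centre of its underside; a bystander
- tub_b: lidded round deli tub, 110 mm across, 70 mm tall, orange contents, white lid, standing on the table beside the block; origin at the centre of its underside; a bystander
- tub_c: lidded round deli tub, 110 mm across, 70 mm tall, brown contents, white lid, standing on the table beside the block; origin at the centre of its underside; a bystander
- meal: closed meal box, black base and grey top, 150 by 130 mm, 60 mm high, standing on the table beside the block; origin at the centre of its underside; a bystander
- cup_l: small lidded portion cup, 58 mm across, 36 mm tall, red, standing on the wooden block near its +y end; origin at the centre of its underside; a bystander
- cup_r: small lidded portion cup, 58 mm across, 36 mm tall, green, standing on the wooden block near its -y end; origin at the centre of its underside; a bystander
Mind the look-alikes: they are no part of the job. Several things have the shape of the board; the one meant has the colours described above.

How it is judged:
By the outcome, as a careful person would: the job done as asked, in the order asked, and still so for the second after the job is handed in, with the robot touching nothing.
It also fails if it takes over 38 s, if anything falls off the work surface, if the arm or the gripper's body presses on something with over 40 N, if the wrist force passes 120 N, or if a joint passes its speed limit or range.

## Working session

There is one attempt and no reset: what is moved stays moved. The work goes in short steps, Python scripts to look and compute and a shell command to move; the robot and the scene stay as the last step left them, time stands still between calls to the robot, and variables do not carry over. Pictures are saved under pics/ and viewed, about 8 in all and at most 12, crops included, and the job is handed in when it is done.

```bash
mkdir -p pics; cat > h.py <<'E'
import numpy as np, cv2
from station import ctrl
def ray(cam,px,z,K=None):
    K=K or ctrl.calibration(cam); R=np.array(K["R"]);t=np.array(K["t"])
    d=R.T@np.array([(px[0]-K["cx"])/K["fx"],(px[1]-K["cy"])/K["fy"],1.]); o=-R.T@t
    return o+d*(z-o[2])/d[2]
def tool(P):  # world point -> tool mm
    s=ctrl.read_state(); return 1000*np.array(s["ee_rot"]).T@(np.array(P)-np.array(s["ee_pos"]))
E
python3 - <<'E'
from h import *
for c in("top","scene"):
    cv2.imwrite(f"pics/{c}0.png",ctrl.camera(c))
    for n,z in(("board",.05),("line_left",.058),("line_right",.058),("edge_mid",.05),("pan",0),("cup_l",.05),("cup_r",.05),("block",0)):
        print(c,n,[(np.round(d["point"]),round(d["conf"],2),np.round(ray(c,d["point"],z),3)) for d in ctrl.tip_of(n,c)[:3]])
s=ctrl.read_state();print(s["t"],s["ee_pos"],s["ee_rot"])
E
```

```text
top board [(array([248., 179.]), 0.86, array([0.58 , 0.014, 0.05 ])), (array([338., 300.]), 0.84, array([ 0.26 , -0.229,  0.05 ])), (array([170., 290.]), 0.6, array([0.28 , 0.215, 0.05 ]))]
top line_left [(array([346., 326.]), 0.88, array([ 0.193, -0.25 ,  0.058])), (array([180., 266.]), 0.84, array([0.344, 0.191, 0.058])), (array([224., 163.]), 0.74, array([0.622, 0.081, 0.058]))]
top line_right [(array([187., 315.]), 0.95, array([0.216, 0.169, 0.058])), (array([273., 169.]), 0.91, array([ 0.608, -0.053,  0.058])), (array([318., 291.]), 0.58, array([ 0.282, -0.177,  0.058]))]
top edge_mid [(array([253., 147.]), 0.72, array([0.668, 0.003, 0.05 ])), (array([179., 166.]), 0.32, array([0.612, 0.203, 0.05 ]))]
top pan [(array([261., 124.]), 0.83, array([ 0.749, -0.021,  0.   ])), (array([102., 211.]), 0.48, array([0.491, 0.423, 0.   ]))]
top cup_l [(array([181., 168.]), 0.75, array([0.608, 0.199, 0.05 ])), (array([310., 186.]), 0.55, array([ 0.563, -0.155,  0.05 ]))]
top cup_r [(array([181., 168.]), 0.75, array([0.608, 0.199, 0.05 ])), (array([310., 186.]), 0.55, array([ 0.563, -0.155,  
[... 780 characters left out ...]
y([ 0.695, -0.383,  0.05 ]))]
scene pan [(array([198., 262.]), 0.68, array([ 0.76 , -0.017,  0.   ])), (array([223., 203.]), 0.61, array([ 0.542, -0.108,  0.   ]))]
scene cup_l [(array([202., 183.]), 0.94, array([ 0.553, -0.169,  0.05 ])), (array([318., 243.]), 0.68, array([0.601, 0.205, 0.05 ]))]
scene cup_r [(array([202., 183.]), 0.94, array([ 0.553, -0.169,  0.05 ])), (array([318., 243.]), 0.68, array([0.601, 0.205, 0.05 ]))]
scene block [(array([272., 221.]), 0.74, array([0.535, 0.048, 0.   ]))]
0.9 [ 0.14358627 -0.60829273  0.40468397] [[ 9.73251730e-01  2.29741310e-01  8.19456256e-06]
 [ 2.29741310e-01 -9.73251730e-01  8.02450391e-06]
 [ 9.81893223e-06 -5.92723278e-06 -1.00000000e+00]]
```

View pics/top0.png

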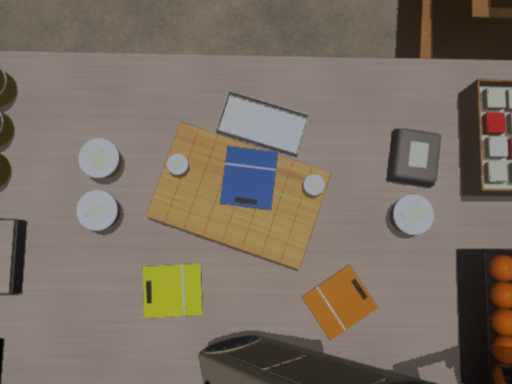

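View pics/scene0.png

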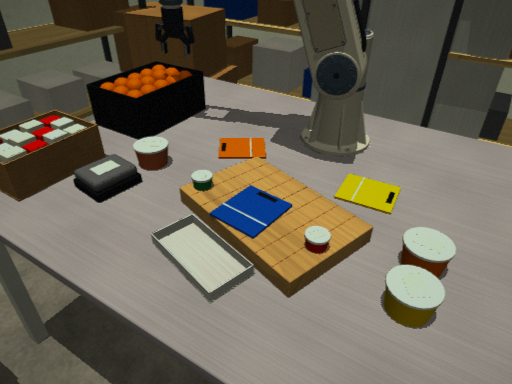

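The target is the blue board, at about (250,178) in the top view. The yellow and orange boards lie on the table and are look-alikes. Next I'll fit the block and board geometry from colour.

```bash
cat >> h.py <<'E'
def big(m): 
    c=max(cv2.findContours(m,cv2.RETR_EXTERNAL,cv2.CHAIN_APPROX_NONE)[0],key=cv2.contourArea); return c[:,0,:].astype(float)
def rect(cam,c,z):
    P=np.array([ray(cam,p,z)[:2] for p in c])
    (x,y),(w,h),a=cv2.minAreaRect((P*1000).astype(np.float32)); 
    return np.round([x,y,w,h,a],1), P
def blue(im):
    h=cv2.cvtColor(im,cv2.COLOR_BGR2HSV); m=cv2.inRange(h,(108,150,60),(125,255,255))
    return cv2.morphologyEx(m,cv2.MORPH_CLOSE,np.ones((9,9)))
def wood(im):
    h=cv2.cvtColor(im,cv2.COLOR_BGR2HSV); m=cv2.inRange(h,(9,110,90),(24,255,255))|blue(im)
    return cv2.morphologyEx(m,cv2.MORPH_CLOSE,np.ones((5,5)))
E
python3 - <<'E'
from h import *
im=cv2.imread("pics/top0.png")
b=big(blue(im)); r,_=rect("top",b,.058); print("board",r)
w=wood(im); w[:,:140]=0; w[240:,:]&=0 if False else 255
roi=np.zeros_like(w); roi[115:275,140:340]=255
c=big(w&roi); r,P=rect("top",c,.05); print("block",r)
# far edge points: fit line
v=cv2.bitwise_and(im,im,mask=w&roi)
hsv=cv2.cvtColor(im,cv2.COLOR_BGR2HSV)
L=cv2.inRange(hsv,(0,0,110),(179,140,255))
hull=np.zeros_like(w); cv2.fillPoly(hull,[cv2.convexHull(b.astype(np.int32))],255)
hull=cv2.erode(hull,np.ones((5,5)))
yx=np.argwhere((L&hull)>0); Q=np.array([ray("top",p[::-1],.058)[:2] for p in yx]);
vx,vy,x0,y0=cv2.fitLine(Q.astype(np.float32),cv2.DIST_HUBER,0,.01,.01).ravel();print("line",len(Q),x0,y0,"yaw",np.arctan2(-vx*np.sign(vy),abs(vy)))
cv2.imwrite("pics/seg.png",cv2.resize(np.hstack([im,v])[90:290],None,fx=.78,fy=.78))
E
```

```text
board [606.2   2.7  86.3  67.   36.5]
block [537.6  39.7 435.4 277.1  71.9]
line 92 0.6131617 0.00314505 yaw -0.12190516
```

View pics/seg.png

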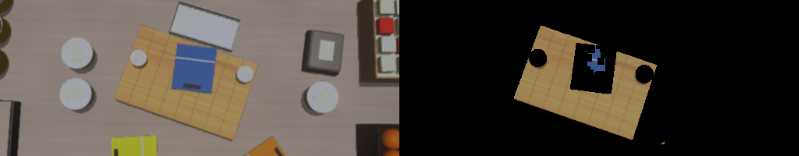

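Fit: block centre (0.538, 0.040), yaw -0.316, size 435×277 mm against the given 440×280, and the far-edge middle agrees with the network. The board's line is about 58 mm short and its yaw is about -0.12. I'll move the open hand behind the board, squared to the block.

```bash
python3 -m handwheel '[459,-564,75,0,0,0.548,85, 459,-564,75,0,0,0.548,85, 459,-564,75,0,0,0.548,85, 459,-564,75,0,0,0.548,85, 459,-564,75,0,0,0.548,85, 459,-564,75,0,0,0.548,85, 459,-564,75,0,0,0.548,85, 459,-564,75,0,0,0.548,85, 459,-564,75,0,0,0.548,85, 459,-564,75,0,0,0.548,85]'
python3 - <<'E'
from h import *
s=ctrl.read_state();R=np.array(s["ee_rot"]);print(s["t"],s["gripper_width"],np.arctan2(R[1,0],R[0,0]),tool([.461,.046,.26]))
E
```

```text
t: 2.15
ee_pos: [0.4154, -0.0469, 0.3408]
ee_rot: [[0.95, -0.311, 0.001], [-0.311, -0.95, -0.0], [0.001, -0.0, -1.0]]
contact_force: [1.2, -0.3, 0.4]
gripper_width: 0.998
2.15 0.998010440081119 -0.31611738593091504 [  14.32382038 -102.4064529    80.88006972]
```

```bash
python3 -m handwheel '[14,-102,81,0,0,0,85, 14,-102,81,0,0,0,85, 14,-102,81,0,0,0,85, 14,-102,81,0,0,0,85]'
python3 - <<'E'
from h import *
s=ctrl.read_state();print(tool([.461,.046,.225]))
K=ctrl.calibration("wrist");im=ctrl.camera("wrist");t=ctrl.camera("top")
cv2.imwrite("pics/w1.png",im); cv2.imwrite("pics/t1.png",t)
for n,z in(("line_left",.058),("line_right",.058),("edge_mid",.05),("board",.05)):
    for c in("wrist","top"): print(c,n,[(np.round(d["point"]),round(d["conf"],2),np.round(ray(c,d["point"],z),3)) for d in ctrl.tip_of(n,c)[:2]])
E
```

```text
t: 2.65
ee_pos: [0.4596, 0.0438, 0.2595]
ee_rot: [[0.951, -0.31, -0.001], [-0.31, -0.951, -0.0], [-0.001, 0.001, -1.0]]
contact_force: [0.4, 0.3, 0.6]
gripper_width: 0.993
[ 0.62577399 -2.55916981 34.52239426]
wrist line_left []
top line_left [(array([183., 269.]), 0.93, array([0.334, 0.182, 0.058])), (array([228., 160.]), 0.86, array([0.631, 0.071, 0.058]))]
wrist line_right []
top line_right [(array([319., 289.]), 0.93, array([ 0.287, -0.178,  0.058])), (array([274., 170.]), 0.92, array([ 0.604, -0.056,  0.058]))]
wrist edge_mid []
top edge_mid [(array([255., 146.]), 0.72, array([ 0.671, -0.004,  0.05 ]))]
wrist board [(array([239.,   8.]), 0.75, array([0.584, 0.012, 0.05 ]))]
top board [(array([248., 178.]), 0.95, array([0.583, 0.014, 0.05 ])), (array([336., 301.]), 0.72, array([ 0.257, -0.226,  0.05 ]))]
```

View pics/w1.png

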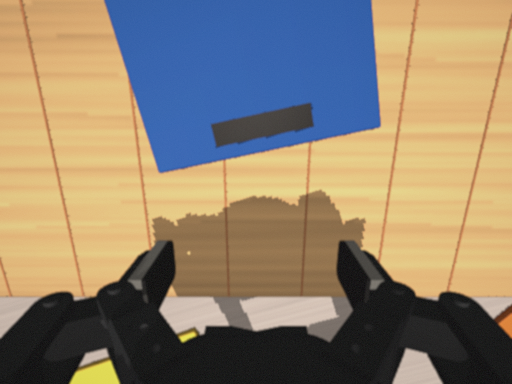

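The wrist view shows the board's near edge running from (160,172) to (380,128), with both fingers behind it and clear. I'll descend and watch the force.

```bash
python3 -m handwheel '[0,-2,30,0,0,0,85, 0,-2,42,0,0,0,85, 0,-2,45,0,0,0,85, 0,-2,46,0,0,0,85]'
python3 - <<'E'
from h import *
K=ctrl.calibration("wrist");im=ctrl.camera("wrist"); cv2.imwrite("pics/w2.png",im)
s=ctrl.read_state(); print(s["ee_pos"],s["contact_force"]); R=np.array(s["ee_rot"])
K1=K
# predicted tip pixel for tool (11,+-y,L)
for L in(.160,.165,.173):
  for y in(-.0425,.0425):
    X=np.array(s["ee_pos"])+R@np.array([.011,y,L]); c=np.array(K["R"])@X+np.array(K["t"]); print(L,y,K["fx"]*c[0]/c[2]+K["cx"],K["fy"]*c[1]/c[2]+K["cy"],X)
E
```

```text
t: 3.65
ee_pos: [0.4606, 0.0456, 0.2138]
ee_rot: [[0.95, -0.311, 0.0], [-0.311, -0.95, 0.0], [0.0, -0.0, -1.0]]
contact_force: [0.9, -0.2, -0.4]
gripper_width: 0.994
[0.46061141 0.0456476  0.21386385] [0.64913423 0.10954144 0.09303706]
0.16 -0.0425 171.14550250534785 236.05890050594888 [0.48435184 0.08262692 0.05387581]
0.16 0.0425 337.0846311239261 236.00090159815974 [0.45792117 0.00184067 0.05386083]
0.165 -0.0425 173.8902432621511 231.88597473442874 [0.48435404 0.08262713 0.04887581]
0.165 0.0425 334.43447434775555 231.82993217988158 [0.45792337 0.00184087 0.04886083]
0.173 -0.0425 177.9289629002028 225.74576742348438 [0.48435757 0.08262746 0.04087581]
0.173 0.0425 330.5349238127105 225.69259488234766 [0.45792689 0.00184121 0.04086084]
```

View pics/w2.png

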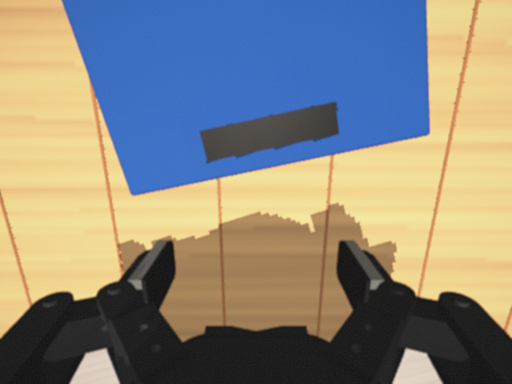

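The tips match the 160 mm model and sit about 4 mm above the block. I'll lower 1 mm and push about 80 of the estimated 94 mm, ending slowly.

```bash
python3 -m handwheel '[0,0,1,0,0,0,85, 10,0,1,0,0,0,85, 20,0,1,0,0,0,85, 28,0,1,0,0,0,85, 36,0,1,0,0,0,85, 44,0,1,0,0,0,85, 52,0,1,0,0,0,85, 58,0,1,0,0,0,85, 63,0,1,0,0,0,85, 66,0,1,0,0,0,85]'
python3 -m handwheel '[4,0,0,0,0,0,85, 8,0,0,0,0,0,85, 11,0,0,0,0,0,85, 13,0,0,0,0,0,85, 14,0,0,0,0,0,85]'
python3 - <<'E'
from h import *
im=ctrl.camera("wrist"); t=ctrl.camera("top"); s=ctrl.camera("scene")
cv2.imwrite("pics/t2.png",t); cv2.imwrite("pics/s2.png",s)
for n,z in(("line_left",.058),("line_right",.058),("edge_mid",.05)):
    for c in("scene","top"): print(c,n,[(np.round(d["point"]),round(d["conf"],2),np.round(ray(c,d["point"],z),3)) for d in ctrl.tip_of(n,c)[:2]])
f=lambda a,x0,x1,y0,y1:cv2.resize(a[y0:y1,x0:x1],(400,300),interpolation=cv2.INTER_CUBIC)
cv2.imwrite("pics/m2.png",np.vstack([np.hstack([f(t,180,340,90,210),f(s,150,350,150,300)]),np.hstack([cv2.resize(im,(400,300)),np.zeros((300,400,3),np.uint8)])]))
E
```

```text
t: 4.95
ee_pos: [0.5234, 0.0251, 0.2126]
ee_rot: [[0.95, -0.311, 0.0], [-0.311, -0.95, -0.0], [0.0, 0.0, -1.0]]
contact_force: [-1.9, 1.2, 0.7]
gripper_width: 0.993
t: 5.58
ee_pos: [0.5363, 0.0207, 0.2125]
ee_rot: [[0.95, -0.311, -0.001], [-0.311, -0.95, 0.0], [-0.001, 0.0, -1.0]]
contact_force: [-2.7, 0.2, 1.4]
gripper_width: 0.996
scene line_left [(array([249., 136.]), 0.83, array([ 0.248, -0.211,  0.058])), (array([239., 229.]), 0.77, array([0.667, 0.034, 0.058]))]
top line_left [(array([344., 324.]), 0.88, array([ 0.2  , -0.243,  0.058])), (array([183., 267.]), 0.84, array([0.339, 0.184, 0.058]))]
scene line_right [(array([208., 203.]), 0.83, array([ 0.627, -0.089,  0.058])), (array([365., 177.]), 0.7, array([0.285, 0.205, 0.058]))]
top line_right [(array([320., 289.]), 0.89, array([ 0.287, -0.181,  0.058])), (array([181., 315.]), 0.84, array([0.215, 0.183, 0.058]))]
scene edge_mid [(array([227., 225.]), 0.9, array([ 0.663, -0.004,  0.05 ])), (array([270., 221.]), 0.38, array([0.594, 0.074, 0.05 ]))]
top edge_mid []
```

View pics/m2.png

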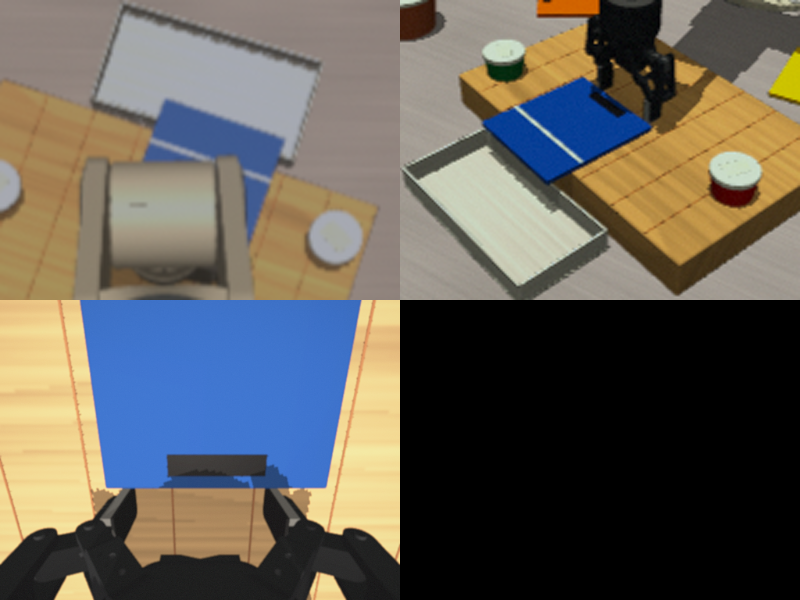

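Both fingers are square on the board's near end, and the line is about 14–15 mm short. I'll push 11 mm more, then back off and rise for a close look with the wrist camera.

```bash
python3 -m handwheel '[4,0,0,0,0,0,85, 7,0,0,0,0,0,85, 9,0,0,0,0,0,85, 10,0,0,0,0,0,85, 11,0,0,0,0,0,85, 11,0,0,0,0,0,85]'
python3 -m handwheel '[-15,0,0,0,0,0,85, -15,0,-10,0,0,0,85, 0,0,-60,0,0,0,85, 30,0,-110,0,0,0,85, 50,0,-150,0,0,0,85, 50,0,-150,0,0,0,85, 50,0,-150,0,0,0,85]'
cat >> h.py <<'E'
U=np.array([.9505,-.3107])
def xyline(Q): 
    vx,vy,x0,y0=cv2.fitLine((Q*1000).astype(np.float32),cv2.DIST_HUBER,0,.01,.01).ravel().astype(float); s=np.sign(vy)
    return np.array([x0,y0]),np.array([vx,vy])*s
E
python3 - <<'E'
from h import *
K=ctrl.calibration("wrist");im=ctrl.camera("wrist"); cv2.imwrite("pics/w3.png",im); import json
json.dump({k:np.array(v).tolist() for k,v in K.items()},open("k3.json","w"))
t=ctrl.camera("top");cv2.imwrite("pics/t3.png",t);s=ctrl.camera("scene");cv2.imwrite("pics/s3.png",s)
E
```

```text
t: 6.78
ee_pos: [0.547, 0.0173, 0.2126]
ee_rot: [[0.95, -0.311, 0.0], [-0.311, -0.95, -0.0], [0.0, -0.0, -1.0]]
contact_force: [-1.2, 0.1, -0.3]
gripper_width: 0.997
t: 7.65
ee_pos: [0.5937, 0.0019, 0.3624]
ee_rot: [[0.95, -0.311, -0.0], [-0.311, -0.95, -0.0], [-0.0, 0.0, -1.0]]
contact_force: [-0.9, -0.3, -0.9]
gripper_width: 0.993
```

View pics/w3.png

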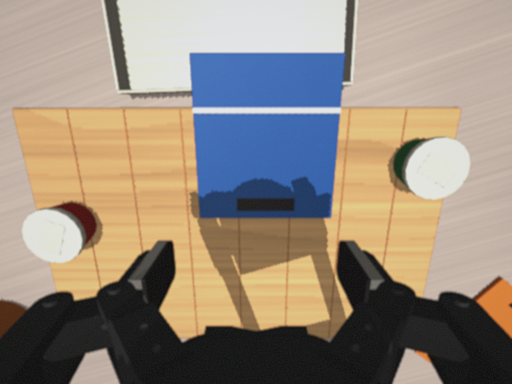

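The wrist view shows the block's far edge at row ≈107 and the white line at row ≈110, so they're nearly coincident and parallel. I'll convert that to millimetres.

```bash
python3 - <<'E'
from h import *; import json
K={k:np.array(v) for k,v in json.load(open("k3.json")).items()}
im=cv2.imread("pics/w3.png"); h=cv2.cvtColor(im,cv2.COLOR_BGR2HSV).astype(int)
E=[]
for c in list(range(25,105,4))+list(range(360,455,4)):
    s=im[95:122,c,0].astype(float)-im[95:122,c,2]; g=s[1:]-s[:-1]  # blue-red drops into wood
    # half-level crossing
    a,b=s[:5].mean() if c<105 else s[:5].mean(),s[-6:].mean(); m=(a+b)/2; i=np.argmax(s<m); r=95+i-1+(s[i-1]-m)/(s[i-1]-s[i]) if i>0 else np.nan
    E.append((c,r))
E=np.array([e for e in E if np.isfinite(e[1])])
L=[]
for c in range(200,336,4):
    w=np.clip(im[98:124,c,2].astype(float)-90,0,None); L.append((c,(w*np.arange(98,124)).sum()/w.sum(),w.sum()/max(w.max(),1)))
L=np.array(L); print(np.round(E[::6],1).tolist(),np.round(L[::6],1).tolist())
for zl in (.058,):
  pe,ve=xyline(np.array([ray("",e,.05,K)[:2] for e in E])); pl,vl=xyline(np.array([ray("",e[:2],zl,K)[:2] for e in L]))
  n=np.array([ve[1],-ve[0]]); print("edge yaw",np.arctan2(-ve[0],ve[1]),"line yaw",np.arctan2(-vl[0],vl[1]),"short mm",(pe-pl)@n, pe,pl)
b=big(blue(im)); x,y,w,hh=cv2.boundingRect(b.astype(np.int32)); print(x,y,w,hh)
P=[ray("",p,.058,K)[:2] for p in((191,53),(343,53),(331,217),(200,217))]; print(np.linalg.norm(P[0]-P[1]),np.linalg.norm(P[1]-P[2]))
# near edge distance from line should be 110mm
q=ray("",(265,218),.058,K)[:2]*1000; print("line->near end",(pl-q)@n, "edge mid vs top est",pe@n, "far end", (ray("",(265,52.5),.058,K)[:2]*1000-pl)@n)
E
```

```text
[[25.0, 107.8], [49.0, 107.6], [73.0, 107.5], [97.0, 107.5], [376.0, 107.1], [400.0, 107.1], [424.0, 107.0], [448.0, 107.1]] [[200.0, 110.0, 5.9], [224.0, 110.0, 5.8], [248.0, 110.0, 5.9], [272.0, 110.0, 5.9], [296.0, 110.0, 5.8], [320.0, 110.0, 5.8]]
edge yaw -0.3151441321829745 line yaw -0.31644231800473216 short mm 2.467680276176793 [660.80511475 -32.27830124] [658.77160645 -30.55443382]
195 115 143 102
0.1360797931982953 0.1577403895253064
line->near end 109.9359823311381 edge mid vs top est 638.2663734485102 far end 49.33992810198644
```

The line is 2.5 mm short with a yaw difference of 0.001 rad. The cross-check holds: line to near end measures 109.9 mm against a true 110. I'll return behind the board and push the last 2.5 mm.

```bash
python3 -m handwheel '[-40,0,40,0,0,0,85, -68,0,90,0,0,0,85, -68,0,130,0,0,0,85, -68,0,150,0,0,0,85, -68,0,150,0,0,0,85, -58,0,150,0,0,0,85, -51,0,150,0,0,0,85, -49,0,150,0,0,0,85, -47.5,0,150,0,0,0,85, -47.5,0,150,0,0,0,85]'
python3 -m handwheel '[0,0,0,0,0,0,85, 0,0,0,0,0,0,85]'
python3 -m handwheel '[-15,0,0,0,0,0,85, -15,0,-10,0,0,0,85, 0,0,-60,0,0,0,85, 30,0,-110,0,0,0,85, 47,0,-150,0,0,0,85, 47,0,-150,0,0,0,85, 47,0,-150,0,0,0,85]'
cat > chk.py <<'E'
from h import *
K=ctrl.calibration("wrist");im=ctrl.camera("wrist"); cv2.imwrite("pics/w4.png",im)
E=[];L=[]
for c in list(range(30,105,4))+list(range(364,450,4)):
    s=im[95:122,c,0].astype(float)-im[95:122,c,2]; m=(s[:5].mean()+s[-6:].mean())/2; i=np.argmax(s<m)
    if i: E.append((c,95+i-1+(s[i-1]-m)/(s[i-1]-s[i])))
for c in range(204,332,4):
    w=np.clip(im[92:124,c,2].astype(float)-90,0,None); L.append((c,(w*np.arange(92,124)).sum()/w.sum()))
pe,ve=xyline(np.array([ray("",e,.05,K)[:2] for e in E])); pl,vl=xyline(np.array([ray("",e,.058,K)[:2] for e in L]))
n=np.array([ve[1],-ve[0]]); print("yaws",np.arctan2(-ve[0],ve[1]),np.arctan2(-vl[0],vl[1]),"short mm",(pe-pl)@n)
t=ctrl.camera("top");s=ctrl.camera("scene")
cv2.imwrite("pics/m4.png",np.vstack([np.hstack([cv2.resize(a,(400,300)) for a in(im,t)]),np.hstack([cv2.resize(s[150:300,150:350],(400,300)),cv2.resize(cv2.imread("pics/top0.png"),(400,300))])]))
E
python3 chk.py
```

```text
t: 9.05
ee_pos: [0.549, 0.0165, 0.2124]
ee_rot: [[0.95, -0.311, -0.0], [-0.311, -0.95, -0.0], [-0.0, 0.0, -1.0]]
contact_force: [-1.3, -1.0, -0.5]
gripper_width: 0.99
t: 9.3
ee_pos: [0.5491, 0.0166, 0.2125]
ee_rot: [[0.95, -0.311, -0.0], [-0.311, -0.95, -0.0], [-0.0, 0.0, -1.0]]
contact_force: [-0.5, -0.4, -0.5]
gripper_width: 0.999
t: 10.18
ee_pos: [0.5933, 0.002, 0.3625]
ee_rot: [[0.95, -0.311, -0.0], [-0.311, -0.95, 0.0], [-0.0, 0.0, -1.0]]
contact_force: [-0.1, -0.7, 0.5]
gripper_width: 0.999
yaws -0.315659850869189 -0.31678542415201805 short mm 0.21997019229542047
```

View pics/m4.png

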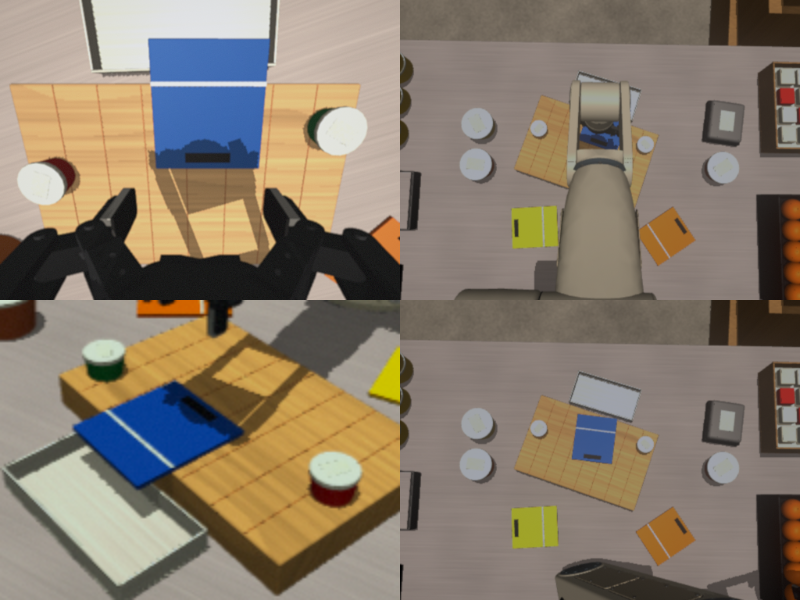

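The line is on the edge, 0.2 mm short by measurement, and everything else is where it was. I'll take the hand further away and hand in.

```bash
python3 -m handwheel '[-40,0,-40,0,0,0,85, -80,0,-80,0,0,0,85, -120,0,-100,0,0,0,85, -120,0,-100,0,0,0,85, -120,0,-100,0,0,0,85, -120,0,-100,0,0,0,85]'
python3 -c "
from h import *
print(ctrl.read_state()['t'], ctrl.hand_in())"
```

```text
t: 11.08
ee_pos: [0.4805, 0.0391, 0.4615]
ee_rot: [[0.95, -0.311, -0.002], [-0.311, -0.95, -0.0], [-0.001, 0.001, -1.0]]
contact_force: [0.3, 0.1, -0.0]
gripper_width: 0.998
the job is handed in; nothing more can be done
11.075 None
```

The blue board now hangs over the block's far edge with the white line along that edge. I pushed it from behind with both open fingertips, squaring it to the block in one main slide. After a look from above I pushed it the last 2.5 mm. The hand was then backed off and raised clear, and the job was handed in at 11.1 s.

- **Last wrist-camera check:** the line was 0.2 mm short of the edge and within about 0.001 rad of parallel to it. The camera calibration is only good to about 2 mm.
- **Bystanders:** by eye in the last pictures, the cups, tubs, meal box, look-alike boards and the visible part of the pan stood as at the start.
- **Forces:** every reading after a move was only a few newtons.
- **Checks that failed:** a first colour fit of the board's outline from the top camera gave a wrong size, so I dropped it. The networks found neither the line points nor the edge in the wrist picture before the push, so the final figures come from image fits.

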